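# Fit the clip head to the tube mixer and snap a tube into it

### The job

Make the mixer ready: lift the clip head out of its stand, where it is parked on edge, set it down foot-down on the bench and let go of it. Then take it by its rib and shuffle its keyed foot in the mixer's pocket until it drops fully home, flush with the mixer's top; finally take the glass tube from its cradle and press it, centred, down between the head's spring fingers until they snap round it. Leave the vial and the sample bottle where they are.

Things in the scene. Friction and masses are not known exactly. Their poses are not given: they have to be found in the camera images.
- clip_head: Loose metal clip head, 220 g. Origin: centre of the foot's underside, z from foot to clip. Steel foot 68 (x) by 50 (y) by 14 mm; a key tongue 14 mm wide, full foot height, reaches to x = 42. Starts on edge in the stand: x (tongue) up, z level, pointing away from the robot within 26 degrees. Centre of mass 12 mm above the underside: leant 25 degrees or more it tips onto its foot.
- rib_top (a point): On the clip head, middle of its rib's top edge (x 0, y 0, z 34 mm); axes as the head's. The rib, the handle, stands on the foot: 64 mm along x, 14 mm thick (y), z 14 to 34. Between the two spring clips (x -20 to 20) the rib is free to grip and the space above it is open.
- clip_axis (a point): On the clip head (x 0, y 0, z 50 mm; axes as the head's): where the middle of the tube's axis belongs, tube along x. Two clips, at x 21 to 32 and -32 to -21: a saddle, top at z 41.7, between two sprung steel fingers, within y -16 to 16, top z 64, flared lips, throat 12 mm wide at z 56. A downward press of about 8 N snaps the tube in.
- mixer: Fixed low grey mixer housing, 120 (x) by 90 (y) by 44 mm high, a black knob and the pocket's keyway on its +x side, which faces the robot (x axis towards the robot within 18 degrees); origin at the centre of its underside.
- seat (a point): Centre of the pocket floor in the mixer's top, 30 mm above the bench, 14 mm below the top; axes as the mixer's. Upper 4 mm: a loose recess 81 (x) by 63 (y). Below, 10 mm deep, the keyed pocket 71 by 53, 1.5 mm play each side of the foot, with a keyway 17 mm wide to x = 44. The head goes in one way round: its origin on this point, its x axis along this x.
- stand: Fixed grey parking stand, 66 by 44 mm, origin under the middle of its slot. Slot floor 6 mm above the bench, 17 mm wide along x, walls 19 mm high and 40 mm wide along y, so the two sides of the 50 mm foot stick out and can be gripped. The head stands with its tongue up, the tip 82 mm above the bench; it lifts straight up.
- tube: Loose closed glass test tube, 138 mm long, 16.6 mm across where gripped, 21 g, lying in the cradle. Origin at its round bottom end (1 mm off the axis), z along its length to the lip, which is 20 mm wide.
- tube_mid (a point): Point on the tube's axis at half its length (69 mm from either end); z along the tube.
- cradle: Fixed grey cradle 100 mm long (its x) by 36 mm, two notched posts at x = 44 and -44 mm, 34 mm high; the tube lies along x in the notches, its axis 32 mm above the bench; between the posts only a base 6 mm high.
- vial: Small vial with a black cap, 21 mm across, 50 mm tall, standing loose; leave it alone. Origin under its centre.
- sample_bottle: White plastic sample bottle, 37 mm across, 74 mm tall, standing loose; leave it alone. Origin under its centre.

How it is judged:
By the outcome, as a careful person would: the job done as asked, in the order asked, and still so for the second after the job is handed in, with the robot touching nothing.
It also fails if it takes over 58 s, if anything falls off the work surface, if the arm or the gripper's body presses on something with over 40 N, if the wrist force passes 120 N, or if a joint passes its speed limit or range.

### The arm

A 6-joint arm with a two-finger parallel gripper is mounted at the origin on the work surface; the furniture and walls round the work are solid. World frame = base frame: x ahead of the robot, y to its left, z up, the work surface at z = 0. Lengths are in m, angles in rad, forces in N, time in s.
With the tool pointing down it reaches from about 0.3 to 0.85 m from the base axis. Payload 5.4 kg.
Tool frame: the origin (TCP) lies midway between the tips of the shut fingers; the grasp point (between the pads) lies 19 mm behind it (ctrl.hold_point_z is the distance from the TCP to the grasp point, in m); z points along the fingers, y is the line along which they close (so a half turn about z gives the same grasp; the last joint's range is limited). The gripper opens to 85 mm and grips with 20 to 120 N. Pads are 22 mm wide; open, the fingers measure 114 mm over their backs; the gripper's body (76 mm by 85 mm) begins 54 mm behind the grasp point. The pads swing forward as they close: fully open they stand 13 mm farther back than shut.
Start: joints at [-1.493, 0.158, 1.597, -0, 1.386, -0.21], TCP at [0.163, -0.551, 0.231] pointing down, gripper open.
Joint ranges: [-2.91, 2.91], [-0.94, 2.29], [0.18, 2.7], [-1.29, 4.43], [0.17, 2.64], [-3, 3]. Speed limits (rad/s): [2.57, 2.57, 3.14, 3.14, 3.14, 3.14].

### API

Orientations are given as [roll, pitch, yaw] about the fixed x, y, z axes, in that order (R = Rz(yaw) Ry(pitch) Rx(roll)).
In Python, from cell import ctrl gives the robot as it stands.
- The arm moves only by the tool step_arm, never from a script. Its argument "deltas" is a list of rows, each a list of 3 entries, a list of its own where there are three numbers: the opening in per cent of the stroke, from 0 (shut) to 100 (fully open), then the shift along the tool's x, y, z in m, then the turn about the tool's z in rad. A call has 1 to 5 rows; each row is the pose to reach, as a shift and turn from the pose commanded when the call began, along the tool's axes at that moment; what a row does not reach only later rows make up. A row lasts 1/10 s, in which the tool goes at most 50 mm and 8.59 degrees, less where a joint would pass 70% of its speed; a pose out of reach is approached as far as the arm can. A call with a gripper value outside its range is refused whole. The fingers move at their own pace and stop on an object; "grip_force" is the grip in N (left out, the last holds). Time passes only in rows, so rows that repeat a pose let the fingers close. It gives the time, the measured TCP pose, the force, the opening and the grip force at its end, in the units of the state.
- ctrl.state(): the state, without advancing time (a new reading comes with each control period).
- ctrl.get_image(name): name is "scene" or "top" or "wrist"; returns a dict with "frame" (480x640x3 uint8, blue, green, red), "depth" (480x640 float32, m along the optical axis (not along the pixel's ray), 0 where there is no reading), "camera_matrix" (3x3 intrinsics, pixels), "rvec" (rotation vector, rad) and "tvec" (3), from world to camera coordinates, as OpenCV has them. Camera axes: x right, y down, z forward; pixel columns grow to the right and rows downward; lengths in m; the calibration is good to about 2 mm. A picture is of the moment at which its call begins.
- ctrl.close_job(): hands the job in; it is judged then, once.
The state is a dict: "time_s": time; "joints": joint angles; "qvel": joint speeds; "joint_efforts": joint torques, N m; "ee_pos": TCP position; "ee_rot": TCP orientation; "ft_force": force on the tool from outside, world axes, zero at the start; "moment": the same for the moment, N m; "width": finger opening in m; "gripper_force": force on a finger pad.
Only numpy, scipy, OpenCV 4.12 (cv2) and the standard library are available. Lean on these libraries where they do the work, as an engineer would, in place of code of your own. Each camera call takes 0.05 s, during which the arm holds its last target. There are 200 camera calls.

## Working session

There is one attempt and no reset: what is moved stays moved. The work goes in short steps, Python scripts to look and compute and a tool call to move; the robot and the scene stay as the last step left them, time stands still between calls to the robot, and variables do not carry over. Pictures are saved under pics/ and viewed, at most 10 in all, crops included, and the job is handed in when it is done.

Besides the shell and the picture viewer there is one more tool, called after "Call:" as name(argument=value, ...), one argument or row to a line, values as JSON. step_arm: Moves the arm, as the interface text tells. Its arguments: {"type":"object","properties":{"deltas":{"type":"array"},"grip_force":{"type":"number"}},"required":["deltas"]}

```bash
ls; mkdir -p pics
cat > h.py <<'E'
import numpy as np, cv2
from cell import ctrl
from scipy.spatial.transform import Rotation as Ro
def get(n,save=None):
    im=ctrl.get_image(n); np.savez(f'{n}.npz',**{k:np.array(v) for k,v in im.items()})
    if save: cv2.imwrite(f'pics/{save}.png',im['frame'])
    return im
def load(n): return dict(np.load(f'{n}.npz'))
def cloud(im):
    R=cv2.Rodrigues(np.array(im['rvec'],float).ravel())[0]; t=np.array(im['tvec'],float).ravel(); K=np.array(im['camera_matrix'])
    d=im['depth']; v,u=np.mgrid[:480,:640]
    P=np.stack([(u-K[0,2])/K[0,0]*d,(v-K[1,2])/K[1,1]*d,d],-1)
    W=(P-t)@R; W[d<=0]=np.nan
    return W
E
python3 - <<'E'
from h import *
a=get('top','top1'); b=get('scene','scene1')
print(ctrl.state()); print(ctrl.hold_point_z)
E
```

```text
pics
{'time_s': 0.1, 'joints': array([-1.49308947e+00,  1.58970796e-01,  1.59814019e+00,  1.97623186e-05,
        1.38618415e+00, -2.10123588e-01]), 'qvel': array([-0.00048397, -0.0023395 , -0.00159521, -0.00026708, -0.00349479,
       -0.00070301]), 'joint_efforts': array([-3.98890788e-04, -3.96991217e+01, -3.32336855e+01, -3.37639513e-04,
        4.18239157e-03,  1.18172156e-05]), 'ee_pos': array([ 0.16315581, -0.55079554,  0.23040694]), 'ee_rot': array([-3.13993167e+00, -3.74098453e-04,  2.87826485e-01]), 'ft_force': array([-0.3096965 , -0.30068203, -1.09661749]), 'moment': array([0.02958506, 0.0209503 , 0.02492286]), 'gripper_force': 0.0, 'width': 0.08541344095957372}
0.0187
```

View pics/top1.png

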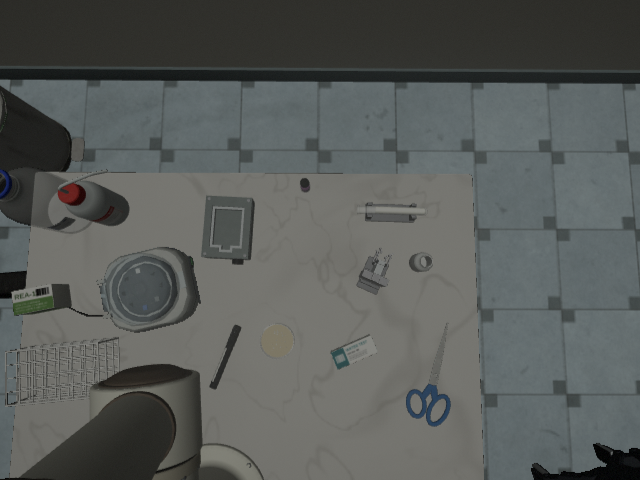

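View pics/scene1.png

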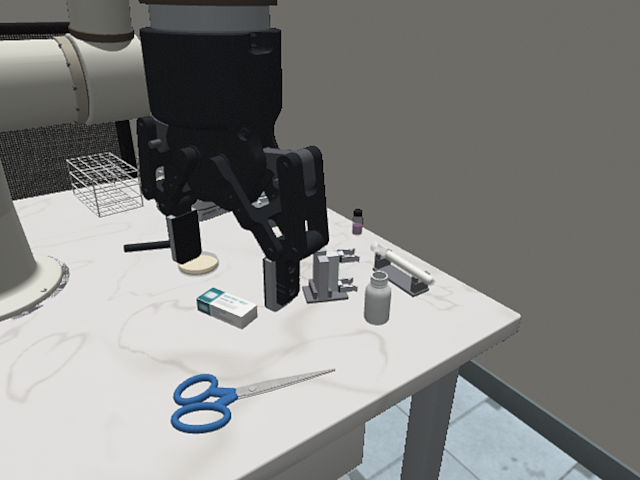

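The top view shows the mixer near (228,228), the head in its stand near (376,272), the tube on its cradle near (391,212), the bottle at (421,261) and the vial at (305,184). The scene view confirms the head is on edge with its clips pointing away from the robot.

Run:
```python
from h import *
im=load('top'); W=cloud(im)
def reg(n,u0,v0,u1,v1,z0,z1,cl=None):
    w=W[v0:v1,u0:u1].reshape(-1,3); w=w[(w[:,2]>z0)&(w[:,2]<z1)]
    if len(w)<4: print(n,len(w)); return
    (c,s,a)=cv2.minAreaRect((w[:,:2]*1000).astype(np.float32))
    print(n,len(w),'mean',w.mean(0).round(4),'rect',np.round(c,1),np.round(s,1),round(a,1),'z',np.round(np.percentile(w[:,2],[5,50,95]),4))
reg('bench',250,270,320,310,-1,1)
reg('mixtop',195,185,265,270,.037,.05)
reg('mixpocket',195,185,265,270,.02,.036)
reg('pocketfloor',215,205,240,240,.02,.036)
reg('tube',345,195,435,230,.025,.06)
reg('cradle',345,195,435,230,.003,.012)
reg('head',345,240,400,300,.045,.09)
reg('headfoottop',345,240,400,300,.062,.079)
reg('tongue',345,240,400,300,.078,.09)
reg('stand',345,240,400,300,.01,.03)
reg('bottle',405,245,435,275,.05,.09)
reg('vial',295,175,315,195,.035,.07)
w=W[260:262,380]; print(np.linalg.norm(W[260,380]-W[260,381]))
f=im['frame']
c=[cv2.resize(f[v:v+60,u:u+80],None,fx=5,fy=5,interpolation=cv2.INTER_CUBIC) for u,v in ((340,238),(190,190))]
cv2.imwrite('pics/crop1.png',np.hstack(c))
```

```text
bench 2790 mean [ 3.988e-01 -1.328e-01  3.000e-04] rect [ 399.  -132.4] [ 77.8 139.2] 0.2 z [-0.0024  0.0003  0.0029]
mixtop 1884 mean [ 0.5196 -0.0221  0.0433] rect [519.5 -21.8] [ 91.6 120.7] 87.2 z [0.0391 0.0437 0.0465]
mixpocket 1148 mean [ 0.5142 -0.0247  0.0301] rect [513.  -24.6] [ 86.  126.8] 86.4 z [0.0264 0.0302 0.0334]
pocketfloor 752 mean [ 0.5257 -0.0202  0.0303] rect [526.3 -20.4] [59.7 49. ] 0.2 z [0.0278 0.0303 0.0329]
tube 659 mean [ 0.5542 -0.3436  0.0388] rect [ 555.4 -344.4] [137.   30.4] 88.6 z [0.0325 0.0395 0.0432]
cradle 441 mean [ 0.5501 -0.3419  0.0058] rect [ 556.6 -345.5] [ 70.8 182.6] 0.3 z [0.0032 0.0057 0.0088]
head 438 mean [ 0.4326 -0.3095  0.0724] rect [ 443.5 -315.4] [50.1 63.1] 66.1 z [0.0585 0.0729 0.0832]
headfoottop 346 mean [ 0.4352 -0.3111  0.0723] rect [ 443.5 -315.5] [50.  63.1] 66.1 z [0.067  0.0726 0.0763]
tongue 61 mean [ 0.4211 -0.3053  0.0824] rect [ 421.4 -305.4] [13.9 13.9] 67.5 z [0.0799 0.0825 0.0847]
stand 146 mean [ 0.4292 -0.3054  0.0186] rect [ 436.9 -312.3] [47.  73.8] 61.2 z [0.0125 0.0187 0.0246]
bottle 210 mean [ 0.452  -0.3974  0.0609] rect [ 452.7 -400.6] [32.6 34.5] 0.5 z [0.0513 0.0574 0.0752]
vial 83 mean [ 0.6055 -0.1728  0.0479] rect [ 606.8 -172.5] [17.9 17.6] 89.5 z [0.036  0.05   0.0532]
0.0027770431642367725
```

View pics/crop1.png

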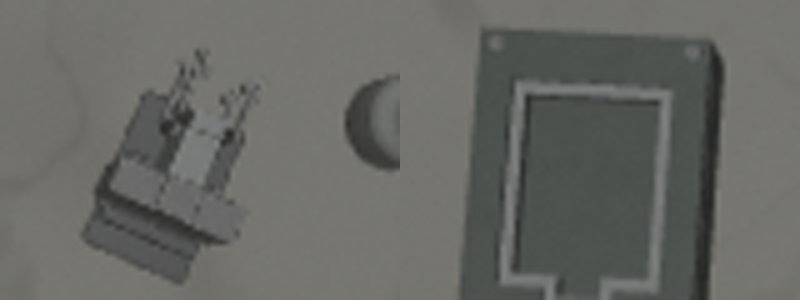

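```bash
cat >> h.py <<'E'
def goal(x,y,z,yawdeg):
    s=ctrl.state(); R=Ro.from_euler('xyz',s['ee_rot']).as_matrix()
    d=R.T@(np.array([x,y,z])-s['ee_pos']); cy=s['ee_rot'][2]
    t=-(np.radians(yawdeg)-cy); t=(t+np.pi)%(2*np.pi)-np.pi
    print('shift',d.round(4),'turn',round(t,4),'now',s['ee_pos'].round(4),np.degrees(s['ee_rot']).round(2),'t',s['time_s'].__round__(2),'q6',s['joints'][5].round(2),'w',round(s['width'],4))
E
python3 - <<'E'
from h import *
goal(.4214,-.3054,.22,-24)
E
```

```text
shift [ 0.3173 -0.162   0.0108] turn 0.7067 now [ 0.1632 -0.5508  0.2304] [-1.799e+02 -2.000e-02  1.649e+01] t 0.1 q6 -0.21 w 0.0854
```

Call:
step_arm(
  deltas=[
    [100, [0.317, -0.162, 0.011], 0.707],
    [100, [0.317, -0.162, 0.011], 0.707],
    [100, [0.317, -0.162, 0.011], 0.707],
    [100, [0.317, -0.162, 0.011], 0.707],
    [100, [0.317, -0.162, 0.011], 0.707],
  ],
  grip_force=25,
)

```text
time_s: 0.6
ee_pos: [0.3364, -0.3864, 0.2236]
ee_rot: [-3.141, 0.0, -0.418]
ft_force: [1.4, -0.2, 1.2]
width: 0.0853
gripper_force: 0.0
```

Run:
```python
from h import *
goal(.4214,-.3054,.20,-24)
```

```text
shift [ 0.0448 -0.1085  0.0236] turn 0.0005 now [ 0.3364 -0.3864  0.2236] [-1.7998e+02  2.0000e-02 -2.3970e+01] t 0.6 q6 0.9 w 0.0853
```

Call:
step_arm(
  deltas=[
    [100, [0.04, -0.1, 0.023], 0],
    [100, [0.04, -0.1, 0.023], 0],
    [100, [0.04, -0.1, 0.023], 0],
    [100, [0.04, -0.1, 0.023], 0],
  ],
)

```text
time_s: 1.0
ee_pos: [0.4127, -0.3109, 0.2001]
ee_rot: [-3.141, 0.002, -0.409]
ft_force: [-0.1, -0.7, 0.0]
width: 0.085
gripper_force: 0.0
```

Run:
```python
from h import *
im=get('wrist','w1'); W=cloud(im); get('top')
goal(.4214,-.3054,.20,-24)
m=np.isfinite(W[...,2])
for z0,z1 in ((.078,.09),(.066,.078),(.015,.023),(.003,.009)):
    w=W[m&(W[...,2]>z0)&(W[...,2]<z1)&(abs(W[...,0]-.43)<.07)&(abs(W[...,1]+.31)<.06)]
    print(z0,len(w), w.mean(0).round(4) if len(w) else '', cv2.minAreaRect((w[:,:2]*1000).astype(np.float32)) if len(w)>4 else '')
```

```text
shift [ 0.0057 -0.011   0.0011] turn 0.0063 now [ 0.4117 -0.3132  0.2011] [ 1.7996e+02  1.0000e-02 -2.3640e+01] t 1.1 q6 1.1 w 0.0857
0.078 297 [ 0.422  -0.3076  0.0813] ((421.71844482421875, -307.515380859375), (13.202061653137207, 14.646061897277832), 66.17670440673828)
0.066 1703 [ 0.436  -0.3136  0.0719] ((444.12322998046875, -317.336669921875), (49.08747482299805, 63.610015869140625), 65.89849853515625)
0.015 411 [ 0.4446 -0.3172  0.0182] ((450.1709899902344, -320.0422058105469), (48.470970153808594, 49.953617095947266), 65.95256042480469)
0.003 607 [ 0.4463 -0.3211  0.0053] ((449.51812744140625, -319.0598449707031), (47.970577239990234, 47.4909553527832), 66.61750793457031)
```

View pics/w1.png

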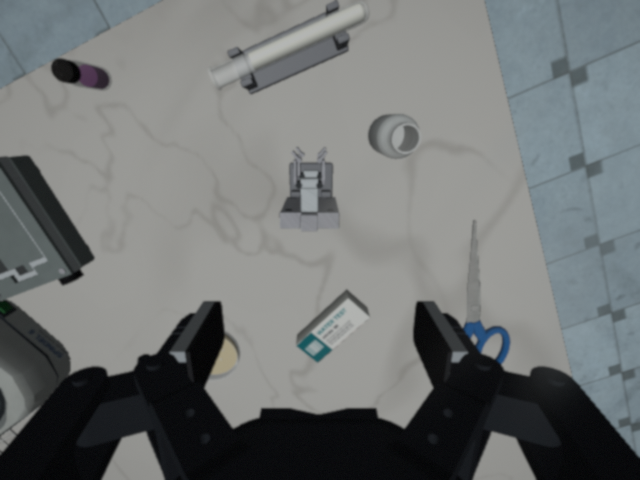

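The wrist view shows the head square to the gripper at (310,205), the tube at (290,45) and the bottle at (395,135). I descend to grip the foot's sides.

Run:
```python
from h import *
goal(.4217,-.3068,.035,-24)
```

```text
shift [ 0.0066 -0.01    0.1661] turn 0.0063 now [ 0.4117 -0.3132  0.2011] [ 1.7996e+02  1.0000e-02 -2.3640e+01] t 1.1 q6 1.1 w 0.0857
```

Call:
step_arm(
  deltas=[
    [100, [0.007, -0.01, 0.04], 0.006],
    [100, [0.007, -0.01, 0.08], 0.006],
    [100, [0.007, -0.01, 0.12], 0.006],
    [100, [0.007, -0.01, 0.166], 0.006],
    [100, [0.007, -0.01, 0.166], 0.006],
  ],
)

```text
time_s: 1.6
ee_pos: [0.4178, -0.3033, 0.029]
ee_rot: [-3.136, 0.012, -0.421]
ft_force: [-1.0, 0.9, 0.0]
width: 0.0852
gripper_force: 0.0
```

Call:
step_arm(
  deltas=[
    [0, [0, 0, 0], 0],
    [0, [0, 0, 0], 0],
    [0, [0, 0, 0], 0],
    [0, [0, 0, 0], 0],
    [0, [0, 0, 0], 0],
  ],
  grip_force=30,
)

```text
time_s: 2.1
ee_pos: [0.4243, -0.3085, 0.0383]
ee_rot: [3.138, -0.005, -0.418]
ft_force: [-0.1, -0.6, 6.8]
width: 0.0499
gripper_force: 32.0
```

Call:
step_arm(
  deltas=[
    [0, [0, 0, -0.015], 0],
    [0, [0, 0, -0.035], 0],
    [0, [0, 0, -0.06], 0],
    [0, [0, 0, -0.06], 0],
    [0, [0, 0, -0.06], 0],
  ],
)

```text
time_s: 2.6
ee_pos: [0.423, -0.3064, 0.0956]
ee_rot: [3.141, -0.002, -0.418]
ft_force: [0.3, -0.1, -1.9]
width: 0.0495
gripper_force: 32.5
```

Run:
```python
from h import *
print(ctrl.state()['ft_force'])
goal(.45,-.16,.10,-3)
im=get('scene','s2')
cv2.imwrite('pics/s2c.png',cv2.resize(im['frame'][150:390,200:520],None,fx=2,fy=2))
```

```text
[ 0.29912425 -0.1009484  -1.90696772]
shift [-0.0348 -0.1447 -0.0046] turn -0.3659 now [ 0.423  -0.3064  0.0956] [ 1.7995e+02 -1.0000e-01 -2.3960e+01] t 2.6 q6 1.13 w 0.0495
```

View pics/s2c.png

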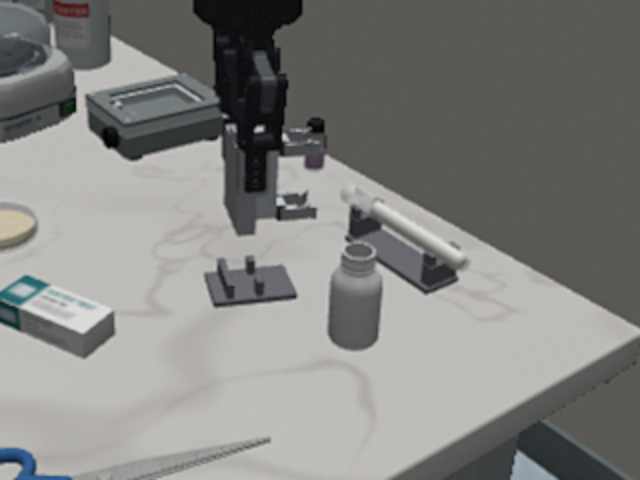

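The lifted head hangs upright in the gripper, clear of the stand (crop 245,175). I carry it to open bench.

Call:
step_arm(
  deltas=[
    [0, [-0.035, -0.145, 0.0], -0.366],
    [0, [-0.035, -0.145, 0.0], -0.366],
    [0, [-0.035, -0.145, 0.0], -0.366],
    [0, [-0.035, -0.145, 0.0], -0.366],
    [0, [-0.035, -0.145, 0.0], -0.366],
  ],
)

```text
time_s: 3.15
ee_pos: [0.4489, -0.1579, 0.0936]
ee_rot: [-3.141, 0.002, -0.05]
ft_force: [0.0, -0.5, -1.8]
width: 0.0496
gripper_force: 33.0
```

Call:
step_arm(
  deltas=[
    [0, [0, 0, 0.03], 0],
    [0, [0, 0, 0.05], 0],
    [0, [0, 0, 0.06], 0],
    [0, [0, 0, 0.06], 0],
  ],
)

```text
time_s: 3.55
ee_pos: [0.4488, -0.1599, 0.0338]
ee_rot: [-3.141, 0.002, -0.054]
ft_force: [0.6, 0.6, -1.8]
width: 0.0492
gripper_force: 33.3
```

Call:
step_arm(
  deltas=[
    [0, [0, 0, 0.003], 0],
    [0, [0, 0, 0.004], 0],
    [0, [0, 0, 0.004], 0],
  ],
  grip_force=20,
)

```text
time_s: 3.85
ee_pos: [0.4503, -0.1604, 0.0321]
ee_rot: [3.14, -0.001, -0.052]
ft_force: [-2.0, -2.1, 3.0]
width: 0.05
gripper_force: 33.6
```

Call:
step_arm(
  deltas=[
    [0, [-0.006, 0, 0.001], 0],
    [0, [-0.012, 0, 0.0015], 0],
    [0, [-0.018, 0, 0.0025], 0],
    [0, [-0.024, 0, 0.004], 0],
    [0, [-0.03, 0, 0.006], 0],
  ],
  grip_force=20,
)

```text
time_s: 4.35
ee_pos: [0.427, -0.1612, 0.0309]
ee_rot: [3.136, -0.017, -0.054]
ft_force: [7.1, 5.5, 26.1]
width: 0.0498
gripper_force: 38.0
```

Run:
```python
from h import *
im=get('scene','s3')
goal(.45,-.16,.03,-3)
cv2.imwrite('pics/s3c.png',cv2.resize(im['frame'][150:300,200:400],None,fx=3,fy=3))
```

```text
shift [ 0.0237 -0.0024  0.001 ] turn -0.0016 now [ 0.4262 -0.1611  0.0306] [179.65  -0.9   -3.09] t 4.4 q6 0.99 w 0.0498
```

View pics/s3c.png

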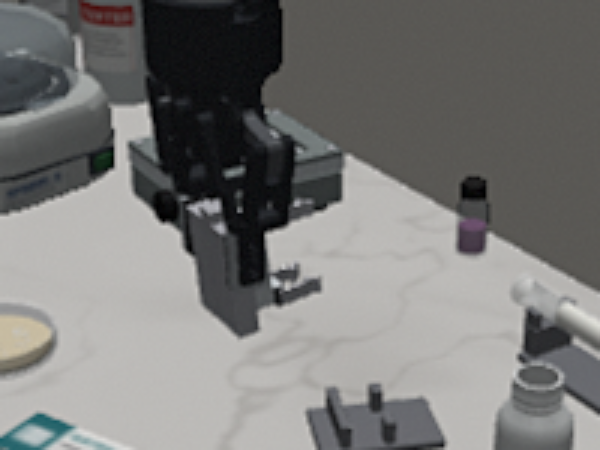

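The head leans about 10–15° toward the robot in the gripper (crop 225,270); pivoting on the bench edge works, so I continue.

Call:
step_arm(
  deltas=[
    [0, [-0.006, 0, 0.0], 0],
    [0, [-0.012, 0, 0.0], 0],
    [0, [-0.018, 0, 0.001], 0],
    [0, [-0.022, 0, 0.002], 0],
    [0, [-0.026, 0, 0.004], 0],
  ],
  grip_force=20,
)

```text
time_s: 4.9
ee_pos: [0.3978, -0.1594, 0.0244]
ee_rot: [3.136, -0.01, -0.053]
ft_force: [2.4, -1.2, 10.7]
width: 0.0496
gripper_force: 38.6
```

Run:
```python
from h import *
im=get('scene','s4')
goal(.45,-.16,.03,-3)
cv2.imwrite('pics/s4c.png',cv2.resize(im['frame'][150:300,200:400],None,fx=3,fy=3))
```

```text
shift [ 0.053  -0.0021 -0.0056] turn -0.0004 now [ 0.397  -0.1593  0.0239] [179.67  -0.51  -3.02] t 4.95 q6 0.96 w 0.0496
```

View pics/s4c.png

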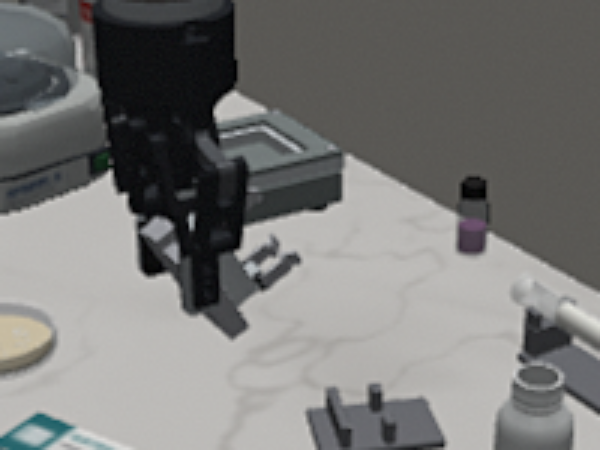

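The head is leaned about 45° (crop 195,285). I lower it further along the arc and then release.

Call:
step_arm(
  deltas=[
    [0, [-0.004, 0, 0.003], 0],
    [0, [-0.008, 0, 0.007], 0],
    [0, [-0.011, 0, 0.01], 0],
    [0, [-0.012, 0, 0.011], 0],
    [0, [-0.012, 0, 0.011], 0],
  ],
  grip_force=20,
)

```text
time_s: 5.45
ee_pos: [0.3843, -0.1586, 0.0126]
ee_rot: [3.136, -0.006, -0.053]
ft_force: [-1.6, -3.1, 11.1]
width: 0.0494
gripper_force: 40.1
```

Call:
step_arm(
  deltas=[
    [40, [0, 0, 0], 0],
    [70, [0, 0, 0], 0],
    [100, [0, 0, 0], 0],
    [100, [0, 0, 0], 0],
    [100, [0, 0, -0.01], 0],
  ],
)

```text
time_s: 5.95
ee_pos: [0.3804, -0.1546, 0.019]
ee_rot: [-3.139, 0.003, -0.052]
ft_force: [-0.6, -0.2, -0.1]
width: 0.0853
gripper_force: 0.0
```

Call:
step_arm(
  deltas=[
    [100, [0, 0, -0.05], 0],
    [100, [0, 0, -0.09], 0],
    [100, [-0.03, 0, -0.14], 0],
    [100, [-0.03, 0, -0.14], 0],
    [100, [-0.03, 0, -0.14], 0],
  ],
)

```text
time_s: 6.45
ee_pos: [0.3524, -0.1549, 0.1621]
ee_rot: [3.139, -0.004, -0.053]
ft_force: [0.7, 0.5, -0.2]
width: 0.0857
gripper_force: 0.0
```

Run:
```python
from h import *
im=get('wrist','w5'); W=cloud(im); m=np.isfinite(W[...,2])
goal(.39,-.16,.03,-3)
for z0,z1,xr,yr in ((.005,.020,(.3,.45),(-.22,-.10)),(.029,.038,(.3,.45),(-.22,-.10)),(.05,.07,(.3,.45),(-.22,-.10)),(.038,.05,(.43,.62),(-.1,.06))):
    w=W[m&(W[...,2]>z0)&(W[...,2]<z1)&(W[...,0]>xr[0])&(W[...,0]<xr[1])&(W[...,1]>yr[0])&(W[...,1]<yr[1])]
    print(z0,len(w), w.mean(0).round(4) if len(w) else '', cv2.minAreaRect((w[:,:2]*1000).astype(np.float32)) if len(w)>4 else '')
```

```text
shift [0.0383 0.0037 0.1303] turn -0.0004 now [ 0.3518 -0.1542  0.1602] [ 1.7996e+02 -7.0000e-02 -3.0200e+00] t 6.5 q6 0.89 w 0.0853
0.005 4510 [ 0.3565 -0.1455  0.0136] ((356.6861572265625, -148.58001708984375), (67.88096618652344, 139.02137756347656), 68.19935607910156)
0.029 904 [ 0.3835 -0.1596  0.0335] ((387.45013427734375, -159.75839233398438), (23.33296012878418, 57.54251480102539), 86.96229553222656)
0.05 657 [ 0.3864 -0.16    0.0597] ((384.2513732910156, -159.87042236328125), (28.801801681518555, 63.22117233276367), 86.52664947509766)
0.038 8841 [ 0.4834 -0.0164  0.0427] ((486.7323303222656, -5.934379577636719), (85.33442687988281, 139.2268829345703), 13.970409393310547)
```

View pics/w5.png

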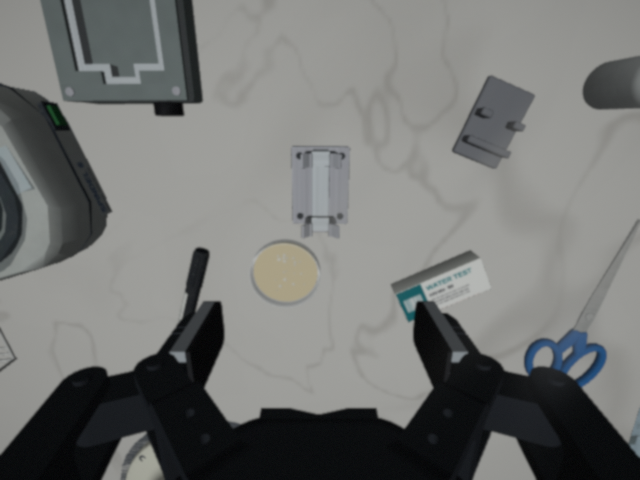

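The head now stands foot-down, tongue toward the robot, at (320,190) and is released, near the mixer at (125,45). Next: grip its rib.

Run:
```python
from h import *
goal(.3852,-.16,.017,-3.4)
im=load('wrist'); W=cloud(im); m=np.isfinite(W[...,2])
for z0,z1 in ((.009,.02),):
    w=W[m&(W[...,2]>z0)&(W[...,2]<z1)&(abs(W[...,0]-.385)<.05)&(abs(W[...,1]+.16)<.032)]
    f=im['frame'][m&(W[...,2]>z0)&(W[...,2]<z1)&(abs(W[...,0]-.385)<.05)&(abs(W[...,1]+.16)<.032)]
    print(len(w),w.min(0),w.max(0),cv2.minAreaRect((w[:,:2]*1000).astype(np.float32)))
    R=Ro.from_euler('z',3.4,degrees=True).as_matrix(); q=(w-[.3852,-.16,0])@R.T
    print(np.percentile(q,[.5,2,50,98,99.5],axis=0).round(4))
```

```text
shift [0.0335 0.004  0.1433] turn 0.0066 now [ 0.3518 -0.1542  0.1602] [ 1.7996e+02 -7.0000e-02 -3.0200e+00] t 6.5 q6 0.89 w 0.0853
2609 [ 0.34310464 -0.18596873  0.00970348] [ 0.41968943 -0.13336843  0.01623006] ((380.7764892578125, -159.55650329589844), (50.03989791870117, 75.35022735595703), 86.69652557373047)
[[-0.0414 -0.0246  0.0116]
 [-0.0331 -0.0242  0.0119]
 [-0.0013  0.0031  0.0134]
 [ 0.0326  0.0244  0.0149]
 [ 0.0328  0.0249  0.0156]]
```

Call:
step_arm(
  deltas=[
    [100, [0.033, 0.004, 0.03], 0.006],
    [100, [0.033, 0.004, 0.06], 0.006],
    [100, [0.033, 0.004, 0.1], 0.006],
    [100, [0.033, 0.004, 0.135], 0.006],
    [100, [0.033, 0.004, 0.135], 0.006],
  ],
)

```text
time_s: 7.0
ee_pos: [0.3794, -0.1555, 0.0188]
ee_rot: [-3.132, 0.012, -0.058]
ft_force: [-0.6, 0.8, 0.1]
width: 0.0854
gripper_force: 0.0
```

Call:
step_arm(
  deltas=[
    [100, [0, 0, 0], 0],
  ],
)

```text
time_s: 7.1
ee_pos: [0.3835, -0.1588, 0.0239]
ee_rot: [-3.139, 0.003, -0.058]
ft_force: [0.7, 0.9, 0.4]
width: 0.0852
gripper_force: 0.0
```

Run:
```python
from h import *
goal(.3848,-.1598,.018,-3.4)
```

```text
shift [0.0014 0.0009 0.0059] turn 0.0012 now [ 0.3835 -0.1588  0.0239] [-179.85    0.19   -3.33] t 7.1 q6 0.94 w 0.0852
```

Call:
step_arm(
  deltas=[
    [40, [0.001, 0.001, 0.005], 0.001],
    [0, [0.001, 0.001, 0.005], 0.001],
    [0, [0.001, 0.001, 0.005], 0.001],
    [0, [0.001, 0.001, 0.005], 0.001],
    [0, [0.001, 0.001, 0.005], 0.001],
  ],
  grip_force=45,
)

```text
time_s: 7.6
ee_pos: [0.3858, -0.1611, 0.0207]
ee_rot: [3.141, -0.001, -0.059]
ft_force: [-5.8, 3.8, 25.2]
width: 0.0126
gripper_force: 46.1
```

Call:
step_arm(
  deltas=[
    [0, [0, 0, 0], 0],
    [0, [0, 0, 0], 0],
    [0, [0, 0, 0], 0],
  ],
)

```text
time_s: 7.9
ee_pos: [0.386, -0.1613, 0.0207]
ee_rot: [3.141, -0.001, -0.059]
ft_force: [-1.0, 1.7, 5.5]
width: 0.013
gripper_force: 45.5
```

Run:
```python
from h import *
goal(.39,-.03,.20,-3)
```

```text
shift [-0.0036 -0.1312 -0.1794] turn -0.007 now [ 0.386  -0.1613  0.0207] [ 1.7997e+02 -5.0000e-02 -3.4000e+00] t 7.9 q6 0.94 w 0.013
```

Call:
step_arm(
  deltas=[
    [0, [0, 0, -0.02], 0],
    [0, [0, 0, -0.06], 0],
    [0, [0, 0, -0.1], 0],
    [0, [0, -0.05, -0.14], 0],
    [0, [0, -0.1, -0.18], 0],
  ],
)

```text
time_s: 8.4
ee_pos: [0.3897, -0.0825, 0.1837]
ee_rot: [3.142, -0.0, -0.062]
ft_force: [0.7, -0.6, -2.4]
width: 0.0129
gripper_force: 44.6
```

Call:
step_arm(
  deltas=[
    [0, [0, -0.03, 0], 0],
    [0, [0, -0.03, 0], 0],
    [0, [0, -0.03, 0], 0],
  ],
)

```text
time_s: 8.7
ee_pos: [0.3913, -0.0527, 0.1818]
ee_rot: [3.141, 0.001, -0.058]
ft_force: [-0.4, -1.3, -1.9]
width: 0.0124
gripper_force: 44.7
```

Run:
```python
from h import *
goal(.39,-.03,.20,-3)
print(ctrl.state()['ft_force'])
im=get('wrist','w6'); W=cloud(im); m=np.isfinite(W[...,2])
s=ctrl.state()['ee_pos']
def sel(z0,z1,xr,yr): return m&(W[...,2]>z0)&(W[...,2]<z1)&(W[...,0]>xr[0])&(W[...,0]<xr[1])&(W[...,1]>yr[0])&(W[...,1]<yr[1])
k=sel(.0405,.048,(.44,.62),(-.1,.04)); w=W[k]
print(len(w),w[:,2].mean(),cv2.minAreaRect((w[:,:2]*1000).astype(np.float32)))
k=sel(.022,.036,(.47,.60),(-.055,.02)); w=W[k]; print(len(w),cv2.minAreaRect((w[:,:2]*1000).astype(np.float32)), w[:,2].mean())
c=im['frame']; cv2.imwrite('pics/w6c.png',c)
```

```text
shift [-0.0026 -0.0226 -0.0182] turn -0.0053 now [ 0.3913 -0.0527  0.1818] [ 1.7999e+02  6.0000e-02 -3.3100e+00] t 8.7 q6 1.19 w 0.0124
[-0.40264817 -1.34218124 -1.87965462]
7298 0.04329356717739455 ((510.67205810546875, -22.9501953125), (90.3581771850586, 101.76160430908203), 87.26641082763672)
7106 ((515.9494018554688, -23.27305030822754), (53.118404388427734, 80.08760833740234), 87.48443603515625) 0.02958866050654903
```

View pics/w6c.png

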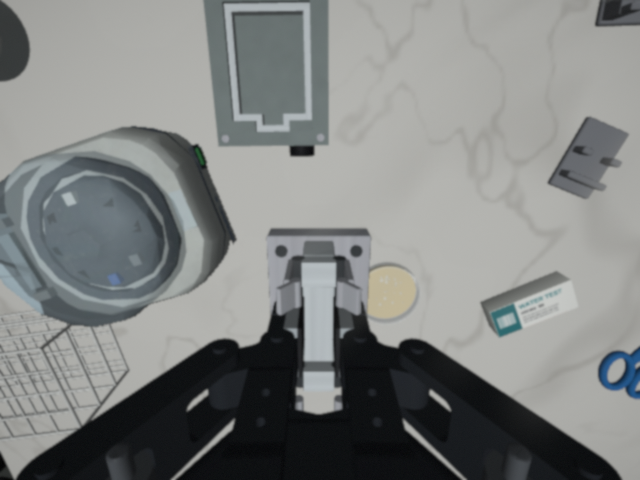

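The picture shows the held head at (318,290), level and straight in the grip, with the mixer pocket at (270,70), keyway toward the robot.

Run:
```python
from h import *
im=load('wrist'); W=cloud(im); s=ctrl.state()
R=Ro.from_euler('xyz',s['ee_rot']).as_matrix(); q=(W-s['ee_pos'])@R
m=np.isfinite(q[...,2])&(abs(q[...,0])<.06)&(abs(q[...,1])<.04)
for a,b in ((-.003,.014),(-.05,-.035)):
    k=m&(q[...,2]>a)&(q[...,2]<b); w=q[k]; w=w[w[:,0]>.005]
    print(len(w),np.percentile(w,[1,50,99],axis=0).round(4).tolist(),cv2.minAreaRect((w[:,:2]*1000).astype(np.float32)))
# foot far edge per y column
k=m&(q[...,2]>-.003)&(q[...,2]<.014); w=q[k]
for y0 in np.arange(-.024,.025,.006):
    c=w[(abs(w[:,1]-y0)<.003)]
    if len(c): print(y0.round(3),c[:,0].max().round(4),len(c), np.median(c[:,2]).round(4))
goal(.5212,-.0235,.075,-2.6)
```

```text
3327 [[0.0061, -0.0237, -0.0016], [0.0266, 0.0005, 0.0073], [0.0328, 0.0253, 0.0135]] ((19.148160934448242, 0.7576522827148438), (27.95582389831543, 50.19445037841797), 0.019363034516572952)
4258 [[0.006, -0.0355, -0.0499], [0.0124, 0.007, -0.0425], [0.0303, 0.037, -0.0353]] ((17.893400192260742, 0.7783546447753906), (25.86631965637207, 78.30238342285156), 0.6824337840080261)
-0.024 0.0327 461 0.0073
-0.018 0.033 638 0.0072
-0.012 0.033 332 0.0074
-0.006 0.0329 229 0.0073
-0.0 0.0329 203 0.007
0.006 0.033 199 0.0071
0.012 0.033 311 0.0074
0.018 0.0331 548 0.0072
0.024 0.0329 639 0.0074
shift [ 0.1281 -0.0374  0.1065] turn -0.0137 now [ 0.3913 -0.0532  0.1817] [ 1.80e+02  9.00e-02 -3.38e+00] t 8.75 q6 1.19 w 0.0128
```

Call:
step_arm(
  deltas=[
    [0, [0.05, -0.037, 0.03], -0.014],
    [0, [0.09, -0.037, 0.06], -0.014],
    [0, [0.128, -0.038, 0.09], -0.014],
    [0, [0.128, -0.038, 0.1], -0.014],
    [0, [0.128, -0.038, 0.1], -0.014],
  ],
)

```text
time_s: 9.25
ee_pos: [0.52, -0.0233, 0.078]
ee_rot: [-3.14, 0.008, -0.047]
ft_force: [-1.3, 0.6, -1.1]
width: 0.0125
gripper_force: 44.9
```

Call:
step_arm(
  deltas=[
    [0, [0, 0, 0], 0],
  ],
)

```text
time_s: 9.35
ee_pos: [0.5209, -0.0236, 0.0817]
ee_rot: [-3.141, 0.003, -0.047]
ft_force: [0.4, -0.1, -1.2]
width: 0.0128
gripper_force: 44.9
```

Run:
```python
from h import *
goal(.5212,-.0228,.06,-2.6)
```

```text
shift [ 0.0004 -0.0008  0.0217] turn -0.0012 now [ 0.5209 -0.0236  0.0817] [-1.7998e+02  1.6000e-01 -2.6700e+00] t 9.35 q6 1.34 w 0.0128
```

Descend gently.

Call:
step_arm(
  deltas=[
    [0, [0, -0.001, 0.01], 0],
    [0, [0, -0.001, 0.017], 0],
    [0, [0, -0.001, 0.021], 0],
    [0, [0, -0.001, 0.024], 0],
    [0, [0, -0.001, 0.024], 0],
  ],
)

```text
time_s: 9.85
ee_pos: [0.5215, -0.0216, 0.0582]
ee_rot: [-3.141, 0.001, -0.045]
ft_force: [0.1, -0.3, -2.4]
width: 0.0131
gripper_force: 44.9
```

Call:
step_arm(
  deltas=[
    [0, [0, 0, 0.001], 0],
    [0, [0, 0, 0.002], 0],
  ],
)

```text
time_s: 10.05
ee_pos: [0.5222, -0.0218, 0.0568]
ee_rot: [3.141, -0.001, -0.045]
ft_force: [0.3, -0.3, -1.7]
width: 0.0128
gripper_force: 44.9
```

Call:
step_arm(
  deltas=[
    [0, [0, 0, 0.002], 0],
    [0, [0, 0, 0.004], 0],
    [0, [0, 0, 0.006], 0],
    [0, [0, 0, 0.007], 0],
    [0, [0, 0, 0.007], 0],
  ],
)

```text
time_s: 10.55
ee_pos: [0.5219, -0.0217, 0.0507]
ee_rot: [3.142, 0.001, -0.045]
ft_force: [-6.1, 0.0, 9.7]
width: 0.0127
gripper_force: 46.4
```

Call:
step_arm(
  deltas=[
    [60, [0, 0, 0], 0],
    [100, [0, 0, 0], 0],
    [100, [0, 0, 0], 0],
    [100, [0, 0, -0.01], 0],
    [100, [0, 0, -0.03], 0],
  ],
)

```text
time_s: 11.05
ee_pos: [0.5205, -0.0214, 0.0787]
ee_rot: [-3.141, 0.003, -0.045]
ft_force: [-1.0, 0.1, 0.1]
width: 0.0834
gripper_force: 0.0
```

Call:
step_arm(
  deltas=[
    [100, [0, 0, -0.05], 0],
    [100, [-0.03, 0, -0.1], 0],
    [100, [-0.08, 0, -0.13], 0],
    [100, [-0.13, 0, -0.13], 0],
    [100, [-0.13, 0, -0.13], 0],
  ],
)

```text
time_s: 11.55
ee_pos: [0.3895, -0.0153, 0.2108]
ee_rot: [3.141, -0.002, -0.045]
ft_force: [1.2, 0.1, -0.4]
width: 0.0851
gripper_force: 0.0
```

Call:
step_arm(
  deltas=[
    [100, [0, 0, 0], 0],
  ],
)

```text
time_s: 11.65
ee_pos: [0.3912, -0.0158, 0.2106]
ee_rot: [3.141, -0.003, -0.046]
ft_force: [0.2, 0.8, -0.5]
width: 0.0854
gripper_force: 0.0
```

Run:
```python
from h import *
print(ctrl.state()['ee_pos'],ctrl.state()['time_s'])
im=get('wrist','w7'); W=cloud(im); m=np.isfinite(W[...,2])
c=np.array([.5202,-.0235,0]); R=Ro.from_euler('z',2.6,degrees=True).as_matrix(); q=(W-c)@R.T
x,y,z=q[...,0],q[...,1],q[...,2]
def z_at(x0,x1,y0,y1): 
    k=m&(x>x0)&(x<x1)&(y>y0)&(y<y1); return k.sum(),np.percentile(z[k],[10,50,90]).round(4) if k.sum() else ''
print('foot L',z_at(-.018,.018,.012,.022),'foot R',z_at(-.018,.018,-.022,-.012))
print('foot far',z_at(.022,.032,.017,.024),'near',z_at(-.032,-.022,.017,.024))
print('mix L',z_at(-.03,.03,.036,.042),'mix R',z_at(-.03,.03,-.042,-.036),'recess',z_at(-.03,.03,.028,.030))
def rect(a,b):
    k=m&(z>a)&(z<b)&(abs(x)<.06)&(abs(y)<.04); print(a,k.sum(),cv2.minAreaRect((W[k][:,:2]*1000).astype(np.float32)))
rect(.085,.099);rect(.058,.07)
k=m&(z>.06)&(z<.066)&(abs(y)<.011)&(abs(x)<.018);print('rib',W[k].mean(0),cv2.minAreaRect((W[k][:,:2]*1000).astype(np.float32)))
```

```text
[ 0.39120895 -0.01575359  0.21058949] 11.65
foot L (np.int64(545), array([0.0424, 0.0433, 0.0444])) foot R (np.int64(541), array([0.0424, 0.0434, 0.0444]))
foot far (np.int64(125), array([0.0429, 0.0437, 0.0449])) near (np.int64(94), array([0.0425, 0.0436, 0.0447]))
mix L (np.int64(565), array([0.0423, 0.0434, 0.0444])) mix R (np.int64(569), array([0.0423, 0.0433, 0.0444])) recess (np.int64(182), array([0.0384, 0.0394, 0.0404]))
0.085 809 ((520.3623046875, -22.842212677001953), (29.040008544921875, 63.17203140258789), 87.21730041503906)
0.058 1279 ((520.1475219726562, -22.820068359375), (24.702106475830078, 63.7525520324707), 87.01107025146484)
rib [ 0.52051339 -0.02306197  0.06330635] ((520.2073364257812, -23.15782356262207), (13.645565032958984, 35.928192138671875), 87.00354766845703)
```

The head is flush (foot 43.4 mm, mixer 43.4 mm). Now on to the tube, turning on the way.

Run:
```python
from h import *
goal(.54,-.22,.21,-91)
```

```text
shift [0.157 0.197 0.001] turn 1.5425 now [ 0.3922 -0.016   0.2104] [ 1.7996e+02 -1.5000e-01 -2.6200e+00] t 11.7 q6 1.27 w 0.0855
```

Call:
step_arm(
  deltas=[
    [100, [0.157, 0.197, 0], 1.54],
    [100, [0.157, 0.197, 0], 1.54],
    [100, [0.157, 0.197, 0], 1.54],
    [100, [0.157, 0.197, 0], 1.54],
    [100, [0.157, 0.197, 0], 1.54],
  ],
)

```text
time_s: 12.2
ee_pos: [0.5408, -0.2204, 0.2084]
ee_rot: [-3.141, 0.001, -0.802]
ft_force: [1.6, -0.1, 1.2]
width: 0.0856
gripper_force: 0.0
```

Run:
```python
from h import *
goal(.54,-.22,.21,-91)
```

```text
shift [-0.0009  0.0003 -0.0016] turn 0.7865 now [ 0.5408 -0.2204  0.2084] [-1.7999e+02  3.0000e-02 -4.5940e+01] t 12.2 q6 1.78 w 0.0856
```

Call:
step_arm(
  deltas=[
    [100, [0, 0, 0], 0.787],
    [100, [0, 0, 0], 0.787],
    [100, [0, 0, 0], 0.787],
    [100, [0, 0, 0], 0.787],
    [100, [0, 0, 0], 0.787],
  ],
)

```text
time_s: 12.7
ee_pos: [0.5399, -0.2186, 0.2085]
ee_rot: [3.141, 0.001, -1.551]
ft_force: [-0.4, 0.0, 0.3]
width: 0.0855
gripper_force: 0.0
```

Call:
step_arm(
  deltas=[
    [100, [0, 0, 0], 0.05],
    [100, [0, 0, 0], 0.05],
  ],
)

```text
time_s: 12.9
ee_pos: [0.5397, -0.2185, 0.2086]
ee_rot: [3.141, 0.001, -1.595]
ft_force: [0.1, 0.3, -0.8]
width: 0.0854
gripper_force: 0.0
```

Run:
```python
from h import *
im=get('wrist','w8'); W=cloud(im); m=np.isfinite(W[...,2])
x,y,z=W[...,0],W[...,1],W[...,2]
k=m&(z>.024)&(z<.06)&(abs(x-.555)<.04)&(abs(y+.344)<.1); 
print(k.sum(),cv2.minAreaRect((W[k][:,:2]*1000).astype(np.float32)))
k2=m&(z>.0345)&(z<.06)&(abs(x-.555)<.03)&(abs(y+.344)<.1); w=W[k2]; print(k2.sum(),cv2.minAreaRect((w[:,:2]*1000).astype(np.float32)), np.percentile(w[:,2],[50,95]))
for y0 in np.arange(-.42,-.26,.01):
    c=w[abs(w[:,1]-y0)<.004]
    if len(c): print(y0.round(3),len(c),c[:,0].min().round(4),c[:,0].max().round(4),np.percentile(c[:,2],95).round(4))
print(w[:,1].min(),w[:,1].max())
k=m&(z>.003)&(z<.012)&(abs(x-.555)<.035)&(abs(y+.344)<.07);print('base',cv2.minAreaRect((W[k][:,:2]*1000).astype(np.float32)))
goal(.5545,-.344,.014,-91)
```

```text
3325 ((555.8677368164062, -338.1706237792969), (121.36473083496094, 29.112648010253906), 88.21533203125)
2866 ((555.3656616210938, -337.9671936035156), (121.13465881347656, 28.848047256469727), 87.57230377197266) [0.03951083 0.04162145]
-0.4 44 0.5469 0.5615 0.0401
-0.39 219 0.5463 0.5675 0.0407
-0.38 214 0.5466 0.5627 0.0411
-0.37 203 0.547 0.5628 0.0411
-0.36 206 0.5473 0.5628 0.0412
-0.35 194 0.5477 0.5634 0.0411
-0.34 183 0.5481 0.5638 0.0414
-0.33 180 0.5484 0.5635 0.0414
-0.32 176 0.548 0.5642 0.0416
-0.31 175 0.5484 0.5675 0.0419
-0.3 168 0.5424 0.5714 0.0419
-0.29 163 0.549 0.5648 0.042
-0.28 146 0.5486 0.566 0.0429
-0.39823058302221637 -0.27731529979229
base ((555.68115234375, -346.2921142578125), (98.51885986328125, 35.774776458740234), 88.55058288574219)
shift [ 0.1253 -0.018   0.1946] turn -0.0057 now [ 0.5395 -0.2184  0.2087] [ 1.7997e+02  3.0000e-02 -9.1330e+01] t 12.95 q6 2.57 w 0.0857
```

View pics/w8.png

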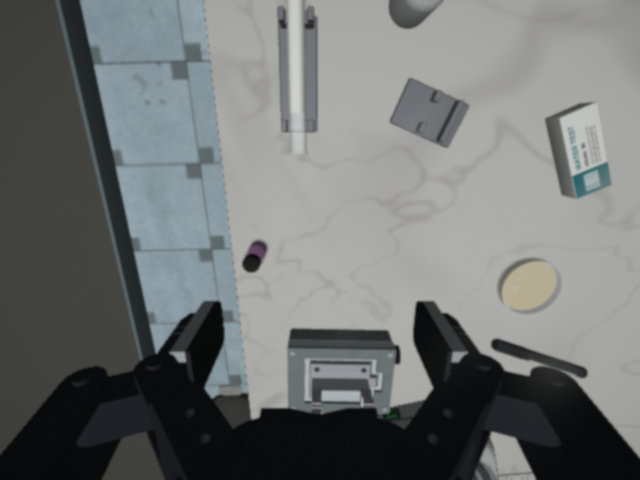

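The tube lies at (297,75), its clear end nearest, with the vial at (255,257) well away. I check the tube's ends in the top camera's depth.

Run:
```python
from h import *
im=get('top'); W=cloud(im); x,y,z=W[...,0],W[...,1],W[...,2]
k=np.isfinite(z)&(z>.025)&(z<.06)&(abs(x-.555)<.04)&(abs(y+.344)<.1); print(k.sum(),cv2.minAreaRect((W[k][:,:2]*1000).astype(np.float32)),W[k][:,1].min(),W[k][:,1].max())
a=cv2.cvtColor(cv2.imread('pics/top1.png'),cv2.COLOR_BGR2GRAY)
print(a[209:214,350:364]); print(a[209:214,418:432])
g=np.argwhere(k); print(g.min(0),g.max(0))
goal(.5565,-.345,.06,-91.4)
```

```text
557 ((554.2831420898438, -352.49267578125), (120.3795166015625, 30.408536911010742), 88.06951904296875) -0.41248310540649114 -0.29208538380336246
[[116 117 117 116 113 110 110 121 128 124 129 129 130 132]
 [116 114 114 115 113 110 113 121 126 123 128 128 130 129]
 [114 112 112 112 112 112 114 119 123 120 124 125 126 126]
 [114 110 109 109 111 111 112 110 114 110 112 114 116 116]
 [114 110 109 108 109 110 110  94  99  97  94  97  99 101]]
[[136 135 135 135 135 135 130 113 118 115 117 116 118 118]
 [136 136 136 136 136 137 135 117 120 106 117 118 117 118]
 [136 135 136 135 135 135 133 117 120 108 117 117 116 118]
 [128 128 128 130 129 129 124 110 117 110 117 118 117 118]
 [111 113 112 114 114 113 110 104 114 109 118 117 117 117]]
[202 365] [219 426]
shift [ 0.1263 -0.0201  0.1488] turn 0.0014 now [ 0.5394 -0.2184  0.2088] [ 1.7997e+02  2.0000e-02 -9.1320e+01] t 13.0 q6 2.57 w 0.0856
```

Call:
step_arm(
  deltas=[
    [100, [0.05, -0.02, 0.03], 0],
    [100, [0.09, -0.02, 0.06], 0],
    [100, [0.126, -0.02, 0.1], 0],
    [100, [0.126, -0.02, 0.145], 0],
    [100, [0.126, -0.02, 0.149], 0],
  ],
)

```text
time_s: 13.5
ee_pos: [0.5521, -0.3433, 0.0532]
ee_rot: [3.133, 0.007, -1.597]
ft_force: [-1.3, 1.5, -0.0]
width: 0.0856
gripper_force: 0.0
```

Call:
step_arm(
  deltas=[
    [100, [0, 0, 0.02], 0],
    [100, [0, 0, 0.037], 0],
    [100, [0, 0, 0.037], 0],
  ],
)

```text
time_s: 13.8
ee_pos: [0.5548, -0.3429, 0.0214]
ee_rot: [3.138, 0.003, -1.594]
ft_force: [-1.2, 0.6, -0.3]
width: 0.0852
gripper_force: 0.0
```

Run:
```python
from h import *
goal(.5565,-.345,.018,-91.4)
```

```text
shift [ 0.002  -0.0017  0.0034] turn 0.001 now [ 0.5548 -0.3429  0.0214] [ 1.7982e+02  1.6000e-01 -9.1340e+01] t 13.8 q6 2.43 w 0.0852
```

Call:
step_arm(
  deltas=[
    [60, [0.002, -0.001, 0.002], 0],
    [20, [0.002, -0.001, 0.002], 0],
    [0, [0.002, -0.001, 0.002], 0],
    [0, [0.002, -0.001, 0.002], 0],
    [0, [0.002, -0.001, 0.002], 0],
  ],
  grip_force=40,
)

```text
time_s: 14.3
ee_pos: [0.557, -0.3469, 0.0222]
ee_rot: [-3.141, -0.001, -1.595]
ft_force: [0.1, 0.7, 3.7]
width: 0.0151
gripper_force: 38.9
```

Call:
step_arm(
  deltas=[
    [0, [0, 0, 0], 0],
    [0, [0, 0, 0], 0],
    [0, [0, 0, 0], 0],
    [0, [0, 0, 0], 0],
  ],
)

```text
time_s: 14.7
ee_pos: [0.557, -0.3469, 0.0222]
ee_rot: [-3.141, -0.0, -1.595]
ft_force: [-1.0, 0.7, 5.5]
width: 0.0153
gripper_force: 39.2
```

Call:
step_arm(
  deltas=[
    [0, [0, 0, -0.01], 0],
    [0, [0, 0, -0.03], 0],
    [0, [0, 0, -0.07], 0],
    [0, [0, 0, -0.12], 0],
    [0, [0, 0, -0.14], 0],
  ],
  grip_force=50,
)

```text
time_s: 15.2
ee_pos: [0.5586, -0.3484, 0.1677]
ee_rot: [-3.135, -0.006, -1.595]
ft_force: [0.5, -1.4, 0.5]
width: 0.0144
gripper_force: 49.0
```

Run:
```python
from h import *
goal(.523,-.0218,.16,-2.8)
```

```text
shift [-0.3257  0.0436  0.0056] turn -1.5464 now [ 0.5586 -0.3484  0.1677] [-179.63   -0.32  -91.4 ] t 15.2 q6 2.43 w 0.0144
```

Call:
step_arm(
  deltas=[
    [0, [-0.326, 0.044, 0], -1.546],
    [0, [-0.326, 0.044, 0], -1.546],
    [0, [-0.326, 0.044, 0], -1.546],
    [0, [-0.326, 0.044, 0], -1.546],
    [0, [-0.326, 0.044, 0], -1.546],
  ],
)

```text
time_s: 15.7
ee_pos: [0.5287, -0.0963, 0.1616]
ee_rot: [-3.141, -0.0, -0.84]
ft_force: [1.0, 1.1, 0.7]
width: 0.0147
gripper_force: 49.0
```

Run:
```python
from h import *
goal(.523,-.0218,.16,-2.8)
```

```text
shift [-0.0592 -0.0455  0.0016] turn -0.7908 now [ 0.5287 -0.0963  0.1616] [-1.7999e+02 -1.0000e-02 -4.8110e+01] t 15.7 q6 2.01 w 0.0147
```

Call:
step_arm(
  deltas=[
    [0, [-0.057, -0.044, 0], -0.79],
    [0, [-0.057, -0.044, 0], -0.79],
    [0, [-0.057, -0.044, 0], -0.79],
    [0, [-0.057, -0.044, 0], -0.79],
    [0, [-0.057, -0.044, 0], -0.79],
  ],
)

```text
time_s: 16.2
ee_pos: [0.5243, -0.0259, 0.1616]
ee_rot: [3.142, -0.0, -0.088]
ft_force: [0.2, -0.7, -0.0]
width: 0.0147
gripper_force: 49.1
```

Call:
step_arm(
  deltas=[
    [0, [0, 0, 0], -0.05],
    [0, [0, 0, 0], -0.05],
  ],
)

```text
time_s: 16.4
ee_pos: [0.5243, -0.0263, 0.1616]
ee_rot: [-3.142, -0.0, -0.045]
ft_force: [0.2, -1.2, -0.4]
width: 0.0146
gripper_force: 49.1
```

Run:
```python
from h import *
goal(.523,-.0218,.16,-2.8)
im=get('wrist','w9'); W=cloud(im); s=ctrl.state()
R=Ro.from_euler('xyz',s['ee_rot']).as_matrix(); q=(W-s['ee_pos'])@R
m=np.isfinite(q[...,2])&(abs(q[...,0])<.1)&(abs(q[...,1])<.02)&(q[...,2]<.02)&(q[...,2]>-.03)
w=q[m]; w=w[w[:,0]>.02]; print(len(w))
for x0 in np.arange(.02,.1,.006):
    c=w[abs(w[:,0]-x0)<.003]
    if len(c): print(x0.round(3),len(c),c[:,1].min().round(4),c[:,1].max().round(4),np.percentile(c[:,2],5).round(4))
print(w[:,0].max())
im=get('top'); W=cloud(im); x,y,z=W[...,0],W[...,1],W[...,2]
k=np.isfinite(z)&(z>.155)&(z<.2)&(abs(x-.523)<.1)&(abs(y+.022)<.02); print(k.sum(),W[k][:,0].min() if k.any() else 0,W[k][:,0].max() if k.any() else 0)
```

```text
shift [-0.0015 -0.0044  0.0016] turn 0.0036 now [ 0.5243 -0.0263  0.1616] [-1.80e+02 -1.00e-02 -2.59e+00] t 16.4 q6 1.34 w 0.0146
4608
0.02 246 -0.0067 0.0093 -0.0185
0.026 507 -0.0066 0.0092 -0.0185
0.032 530 -0.007 0.0091 -0.0185
0.038 561 -0.0069 0.0094 -0.0185
0.044 577 -0.0068 0.0093 -0.0183
0.05 599 -0.0071 0.0091 -0.0184
0.056 638 -0.007 0.009 -0.0183
0.062 646 -0.0069 0.0089 -0.0179
0.068 304 -0.0056 0.0081 -0.0164
0.06787591151277694
500 0.45304915920273464 0.5909477982593283
```

Call:
step_arm(
  deltas=[
    [0, [-0.002, -0.004, 0.02], 0.003],
    [0, [-0.002, -0.0045, 0.04], 0.003],
    [0, [-0.002, -0.0045, 0.055], 0.003],
    [0, [-0.002, -0.0045, 0.055], 0.003],
    [0, [-0.002, -0.0045, 0.055], 0.003],
  ],
)

```text
time_s: 17.0
ee_pos: [0.5227, -0.0218, 0.1068]
ee_rot: [-3.142, 0.0, -0.049]
ft_force: [-0.3, 0.9, -0.0]
width: 0.0148
gripper_force: 49.1
```

Run:
```python
from h import *
goal(.522,-.0217,.070,-2.8)
```

```text
shift [-0.0007 -0.0001  0.0368] turn -0.0001 now [ 0.5227 -0.0218  0.1068] [-180.      0.     -2.81] t 17.0 q6 1.35 w 0.0148
```

Call:
step_arm(
  deltas=[
    [0, [-0.001, 0, 0.01], 0],
    [0, [-0.001, 0, 0.018], 0],
    [0, [-0.001, 0, 0.023], 0],
    [0, [-0.001, 0, 0.026], 0],
    [0, [-0.001, 0, 0.028], 0],
  ],
)

```text
time_s: 17.5
ee_pos: [0.5226, -0.0219, 0.0797]
ee_rot: [3.141, -0.002, -0.048]
ft_force: [-1.9, 1.2, 9.9]
width: 0.0145
gripper_force: 50.2
```

Call:
step_arm(
  deltas=[
    [0, [0, 0, 0.002], 0],
    [0, [0, 0, 0.004], 0],
    [0, [0, 0, 0.006], 0],
    [0, [0, 0, 0.007], 0],
    [0, [0, 0, 0.008], 0],
  ],
)

```text
time_s: 18.0
ee_pos: [0.5213, -0.0217, 0.07]
ee_rot: [-3.142, 0.001, -0.048]
ft_force: [-0.1, 0.5, 0.2]
width: 0.015
gripper_force: 49.2
```

Call:
step_arm(
  deltas=[
    [0, [0, 0, 0.001], 0],
    [0, [0, 0, 0.002], 0],
    [0, [0, 0, 0.002], 0],
  ],
)

```text
time_s: 18.3
ee_pos: [0.5214, -0.0217, 0.0698]
ee_rot: [3.141, 0.001, -0.048]
ft_force: [-5.3, 1.0, 13.0]
width: 0.0146
gripper_force: 50.5
```

Call:
step_arm(
  deltas=[
    [0, [0, 0, -0.002], 0],
    [50, [0, 0, -0.002], 0],
    [100, [0, 0, -0.002], 0],
    [100, [0, 0, -0.002], 0],
    [100, [0, 0, -0.01], 0],
  ],
)

```text
time_s: 18.8
ee_pos: [0.5205, -0.0214, 0.0774]
ee_rot: [-3.141, 0.003, -0.048]
ft_force: [-0.3, -0.2, 0.5]
width: 0.0718
gripper_force: 0.0
```

Call:
step_arm(
  deltas=[
    [100, [0, 0, -0.03], 0],
    [100, [0, 0, -0.07], 0],
    [100, [-0.04, 0, -0.11], 0],
    [100, [-0.09, 0, -0.13], 0],
    [100, [-0.13, 0, -0.13], 0],
  ],
)

```text
time_s: 19.3
ee_pos: [0.3925, -0.016, 0.2121]
ee_rot: [3.14, -0.006, -0.048]
ft_force: [0.1, -0.8, 1.4]
width: 0.0855
gripper_force: 0.0
```

Call:
step_arm(
  deltas=[
    [100, [0, 0, 0], 0],
    [100, [0, 0, 0], 0],
  ],
)

```text
time_s: 19.5
ee_pos: [0.3915, -0.0154, 0.2093]
ee_rot: [3.141, -0.003, -0.049]
ft_force: [-1.1, -0.2, -0.5]
width: 0.0853
gripper_force: 0.0
```

Run:
```python
from h import *
s=ctrl.state(); print(s['ee_pos'],s['time_s'],s['width'])
im=get('wrist','w10'); W=cloud(im); m=np.isfinite(W[...,2])
c=np.array([.5202,-.0235,0]); R=Ro.from_euler('z',2.7,degrees=True).as_matrix(); q=(W-c)@R.T
x,y,z=q[...,0],q[...,1],q[...,2]
k=m&(z>.083)&(z<.1)&(abs(x)<.09)&(abs(y)<.009); print('tube x',x[k].min(),x[k].max())
for x0 in np.arange(-.072,.073,.012):
    k=m&(abs(x-x0)<.003)&(z>.07)&(z<.11)&(abs(y)<.012)
    if k.any(): print(x0.round(3),k.sum(),y[k].min().round(4),y[k].max().round(4),np.percentile(z[k],95).round(4))
def zz(x0,x1,y0,y1): k=m&(x>x0)&(x<x1)&(y>y0)&(y<y1); return k.sum(),np.median(z[k]).round(4)
print('foot',zz(-.018,.018,.012,.022),zz(-.018,.018,-.022,-.012),'mix',zz(-.03,.03,.036,.042),zz(-.03,.03,-.042,-.036))
im=get('top'); W=cloud(im); x,y,z=W[...,0],W[...,1],W[...,2]
for n,(a,b) in dict(bottle=(.452,-.3974),vial=(.6055,-.1728)).items():
    k=np.isfinite(z)&(z>.035)&(np.hypot(x-a,y-b)<.03); print(n,W[k].mean(0).round(4))
```

```text
[ 0.39151946 -0.01542411  0.20931336] 19.5 0.08525123985912807
tube x -0.06954776735247158 0.03553733337254958
-0.072 14 -0.0078 0.0056 0.0907
-0.06 167 -0.0069 0.0088 0.0897
-0.048 187 -0.0068 0.0086 0.0895
-0.036 189 -0.0067 0.0085 0.0894
-0.024 281 -0.0115 0.0117 0.0912
-0.012 208 -0.0073 0.0091 0.089
-0.0 218 -0.0072 0.0089 0.089
0.012 223 -0.0071 0.0087 0.0889
0.024 417 -0.012 0.0119 0.0914
0.036 83 -0.0076 0.0084 0.0883
foot (np.int64(550), np.float64(0.0434)) (np.int64(557), np.float64(0.0434)) mix (np.int64(563), np.float64(0.0434)) (np.int64(565), np.float64(0.0433))
bottle [ 0.4511 -0.3962  0.0581]
vial [ 0.6052 -0.1725  0.0475]
```

```bash
python3 -c "
from cell import ctrl
print(ctrl.close_job())"
```

```text
the job is handed in; nothing more can be done
None
```

The job is handed in at 19.5 s of the 58 s allowed: the clip head was set foot-down on the bench and released, then seated flush in the mixer pocket, and the glass tube is snapped in and centred to about 1 mm. The vial and the sample bottle are where they were; the hand-in call returned no verdict.

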